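Make room in the ratchet row holder and close it on a third gift box

ROBOT

A 6-joint arm with a two-finger parallel gripper is mounted at the origin on a cart in front of the work surface, level with it; the furniture and walls round the work are solid. World frame = base frame: x ahead of the robot, y to its left, z up, the work surface at z = 0. Lengths are in m, angles in degrees, forces in N, time in s.
With the tool pointing down it reaches from about 0.375 to 0.9 m from the base axis. Payload 3.1 kg.
Tool frame: the origin (TCP) lies on the centre line of the jaws, within the pads' length; the fingertips stand 8 mm ahead of it and the grasp point (between the pads) lies 11 mm behind it (bot.tip_extent is the distance from the TCP to the fingertips, in m); z points along the fingers, y is the line along which they close (so a half turn about z gives the same grasp; the last joint's range is limited). The gripper opens to 87 mm and grips with 3 to 60 N. Pads are 19 mm wide; open, the fingers measure 117 mm over their backs; the gripper's body (75 mm by 190 mm) begins 51 mm behind the grasp point.
Start: joints at [60.991, 30.224, 82.088, -0, 67.689, -10.227], TCP at [0.201, 0.592, 0.208] pointing down, gripper open.
Joint ranges: [-176.69, 176.69], [-43.24, 126.21], [12.49, 139.97], [-82, 262], [0, 151.66], [-163.58, 163.58]. Speed limits (degrees/s): [159.86, 159.86, 180, 180, 180, 180].

INTERFACE

Orientations are given as a 3x3 rotation matrix whose columns are the frame's x, y, z axes.
In Python, from rig import bot, vision, workorder gives the robot as it stands.
- The arm moves only by the shell command python3 -m handwheel 'ROWS'. ROWS is JSON, a list of rows, each an object with "delta_rot": the turn, a rotation vector about the tool's x, y, z in rad, a list of three; "xyz": the shift along the tool's x, y, z in mm, a list of three; "hand": the closure, from -1 (fully open) to 1 (shut). A call has exactly 5 rows; each row is the pose to reach, as a shift and turn from the pose commanded when the call began, along the tool's axes at that moment; what a row does not reach only later rows make up. A row lasts 1/8 s, in which the tool goes at most 62.5 mm and 10.7 degrees, less where a joint would pass 70% of its speed; a pose out of reach is approached as far as the arm can. A call with a gripper value outside its range is refused whole. The fingers move at their own pace and stop on an object; the grip force is fixed at half the most. Time passes only in rows, so rows that repeat a pose let the fingers close, or fill a call up. It gives the time, the measured TCP pose, the force, the opening and the grip force at its end, in the units of the state.
- bot.read_state(): the state, without advancing time (a new reading comes with each control period).
- vision.capture(name): name is "scene" or "top"; returns the picture (400x640x3 uint8, red, green, blue); there is no depth.
- vision.camera_model(name): a dict with "camera_matrix" (3x3 intrinsics, pixels), "camera_from_world" (4x4, takes a point from world to camera coordinates). Camera axes: x right, y up, looking along -z (the intrinsics and any distortion apply to the point x, -y, -z); pixel columns grow to the right and rows downward; lengths in m; the calibration is good to about 2 mm. A picture is of the moment at which its call begins. camera_model takes no time and is no camera call.
- workorder.hand_in(): hands the job in; it is judged then, once.
The state is a dict: "time_s": time; "joint_positions": joint angles; "qvel": joint speeds; "tau": joint torques, N m; "position": TCP position; "tcp_rot": TCP orientation; "force": force on the tool from outside, world axes, zero at the start; "moment": the same for the moment, N m; "opening": opening from 0.0 (shut) to 1.0 (fully open); "grasp_force": force on a finger pad.
Only numpy, scipy, OpenCV 4.12 (cv2) and the standard library are available. Lean on these libraries where they do the work, as an engineer would, in place of code of your own. Each camera call takes 0.05 s, during which the arm holds its last target. There are 200 camera calls.

TASK

Two gift boxes stand in the ratchet row holder on the counter and a third waits in front of it. Press down the thumb paddle of the sliding jaw and, keeping it pressed, push the jaw all the way back along its bar to the end foot, then let the paddle spring up; push the waiting box into the gap until it stands against the bar in line with the other two, and push the jaw back up against the row so that the ratchet holds all three boxes snugly. Do it all by pressing and pushing with the fingertips: nothing is to be grasped, lifted or tipped over, and the tin, the date stamp and the tape roll stay where they are.

Things in the scene. Friction and masses are not known exactly. Their poses are not given: they have to be found in the camera images.
- rack: row holder fixed to the counter, like a bar clamp lying down, turned by varying angles. Origin: on the counter, below where the cork face of the fixed (right) jaw meets the front of the bar. y runs along the bar from fixed to sliding jaw, x across it away from the robot. Bar: x 0 to 18, z 12 to 40 mm, saw teeth on top to z 44. Jaws reach to x -70; the fixed one is 15 mm thick, 52 mm high
- jaw (a joint): sliding jaw along the bar, m: 0 = jaw faces 126 mm apart; grows as it is pushed back (rack +y); 0.107 = at the end foot. The ratchet (6 mm teeth) lets it be pushed towards the fixed jaw at any time, clicking, against up to 8 N, but blocks it the other way unless the paddle is pressed, then it slides against about 2 N. It stays where it is left
- release (a joint): the thumb paddle's angle, rad: 0 = up (ratchet bites), 0.26 = fully down; the pawl is clear of the teeth above 0.19. Springs back up by itself; about 3 N at first and 5 N fully down, pressed at the paddle's middle
- paddle (a point): middle of the top of the black ribbed paddle, 46 x 46 mm, 56 mm above the counter when up; hinged at the bar side, the middle sinks 8 mm. It lies in a 52 mm wide channel of the sliding jaw: 26 mm away in rack +y is the inner face of the push plate, 16 mm higher than the paddle, by which a finger on the paddle can push the jaw back; the jaw plate, towards the row, ends 4 mm lower than the paddle
- jaw_face (a point): middle of the sliding jaw's cork face, the side towards the row (28 mm above the counter)
- push_plate (a point): middle of the outer face of the push plate (68 mm wide, z 3 to 72 mm), the side away from the row, 70 mm in rack +y from the jaw's cork face and 40 mm above the counter: push here in rack -y to close the jaw
- box_new_c (a point): centre of the waiting gift box (purple, gold ribbon, 62 x 62 x 55 mm, 0.1 to 0.2 kg, loose, centre 27 mm above the counter), which stands in front of the holder, square to it within about 10 degrees, opposite the gap that the opened jaw leaves. One fingertip pushing off its middle turns it; two fingertips side by side, a little apart, keep it square
- box_mid_c (a point): centre of the second box of the row (same kind), next to the sliding jaw; its back is by the bar
- box_end_c (a point): centre of the first box of the row (same kind), next to the fixed jaw; its back is by the bar
- cocoa_tin: round tin 68 mm wide, 91 mm high, loose, beyond the end foot; origin at its underside. Leave it alone
- date_stamp: wooden date stamp 30 x 50 mm, 68 mm high, loose, beyond the end foot; origin at its underside. Leave it alone
- tape_roll: roll of tape 77 mm wide, 19 mm high, lying in front of the two boxes in the row, loose; origin at its underside. Leave it alone
- end_foot (a point): middle of the end foot's face, where the sliding jaw stops: 304 mm in rack +y from the rack's origin, 23 mm above the counter. The foot is 16 mm thick along the bar, 46 mm high, from rack x -11 to 29 mm
Not all that is in view belongs to the job. Leave any blue or green look-alike of the part that bears box_new_c alone.

How it is judged (in metres and radians):
On the way, in this order (a step that is already met when the one before it is completed fails the run):
1. the thumb paddle is pressed down far enough to free the ratchet (value of joint release above 0.19 rad), for 0.2 s.
2. the jaw has been pushed back to the end foot, within 12 mm (value of joint jaw above 0.095 m), for 0.1 s.
3. the third box stands between the jaws, its back within 10 mm of the bar, the jaw still open and the paddle let go (x of box_new_c in the frame of rack above -0.041 m and y of box_new_c in the frame of rack above 0.14 m and y of box_new_c in the frame of jaw_face below -0.025 m and value of joint release below 0.185 rad), for 0.1 s.
At the end, for the whole second after the job is handed in: the three boxes stand upright in a row between the jaws, backs within 12 mm of the bar, the third one turned less than 0.12 rad from square; the jaw stands against the row with at most 8 mm of play in all (its joint between 0.054 and 0.068), at rest, with the paddle up so that the ratchet holds (value of joint jaw between 0.054 and 0.068 m and value of joint release below 0.185 rad and velocity of joint jaw below 0.005 m/s and x of each of box_new_c, box_mid_c, box_end_c in the frame of rack above -0.043 m and y of box_new_c in the frame of rack between 0.147 and 0.165 m and y of box_mid_c in the frame of rack between 0.088 and 0.102 m and y of box_end_c in the frame of rack below 0.04 m and angle between the x axis of box_new_c and the x axis of rack, either way round below 0.12 rad and angle between each of box_new_c, box_mid_c, box_end_c's own z axis and vertical below 0.1 rad); the robot touches nothing.
It fails at once if a gift box is lifted more than 10 mm (height (world z) of any of box_new_c, box_mid_c, box_end_c above 0.0375 m).
It fails at once if a gift box is tipped by more than 0.35 rad (angle between any of box_new_c, box_mid_c, box_end_c's own z axis and vertical above 0.35 rad).
It fails at once if the tin, the date stamp or the tape roll is moved by more than 20 mm (distance of any of cocoa_tin, date_stamp, tape_roll from where it was at the start of the episode above 0.02 m).
It also fails if it takes over 48 s, if anything falls off the work surface, if the arm or the gripper's body presses on something with over 40 N, if the wrist force passes 120 N, or if a joint passes its speed limit or range.

## Working session

There is one attempt and no reset: what is moved stays moved. The work goes in short steps, Python scripts to look and compute and a shell command to move; the robot and the scene stay as the last step left them, time stands still between calls to the robot, and variables do not carry over. Pictures are saved under pics/ and viewed, at most 10 in all, crops included, and the job is handed in when it is done.

```bash
ls; mkdir -p pics; python3 - <<'E'
from rig import bot, vision
import cv2, json
for n in("scene","top"):
    im=vision.capture(n); cv2.imwrite(f"pics/{n}0.png",im[:,:,::-1])
    m=vision.camera_model(n); print(n,m)
s=bot.read_state(); print(s)
E
```

```text
pics
scene {'camera_matrix': array([[473.24352395,   0.        , 325.20645276],
       [  0.        , 473.24352395, 198.20589553],
       [  0.        ,   0.        ,   1.        ]]), 'camera_from_world': array([[ 0.71941595, -0.69450102, -0.01044154, -0.56447699],
       [ 0.44855757,  0.45306662,  0.77040687, -0.18767935],
       [-0.53031765, -0.55892662,  0.63746704, -1.14605791],
       [ 0.        ,  0.        ,  0.        ,  1.        ]])}
top {'camera_matrix': array([[370.11386318,   0.        , 320.70543455],
       [  0.        , 370.11386318, 199.32098885],
       [  0.        ,   0.        ,   1.        ]]), 'camera_from_world': array([[-0.00797931, -0.99993862, -0.00768722, -0.22361289],
       [ 0.98600684, -0.00914778,  0.16645367, -0.55653425],
       [-0.16651377, -0.00625146,  0.98601931, -1.03265709],
       [ 0.        ,  0.        ,  0.        ,  1.        ]])}
{'time_s': 0.1, 'joint_positions': array([ 6.09920106e+01,  3.02741557e+01,  8.21480927e+01, -2.05049213e-04,
        6.76883967e+01, -1.02271313e+01]), 'qvel': array([-0.08353456, -0.1453067 , -0.11164705, -0.08951815,  0.0940012 ,
       -0.01062601]), 'tau': array([-1.90813425e-04, -4.40987456e+01, -1.77150929e+01,  6.34915754e-02,
        5.33531466e-02, -5.40097017e-05]), 'position': array([0.20085864, 0.59113553, 0.20746925]), 'tcp_rot': array([[-9.46757153e-01,  3.21947235e-01, -9.33565826e-04],
       [ 3.21948409e-01,  9.46755704e-01, -1.69047108e-03],
       [ 3.39616280e-04, -1.90102562e-03, -9.99998135e-01]]), 'force': array([ 0.14845588,  0.86040526, -0.77326208]), 'moment': array([-0.00668526,  0.06998083, -0.03066774]), 'grasp_force': 0.0, 'opening': 0.9999825166442656}
```

View pics/scene0.png

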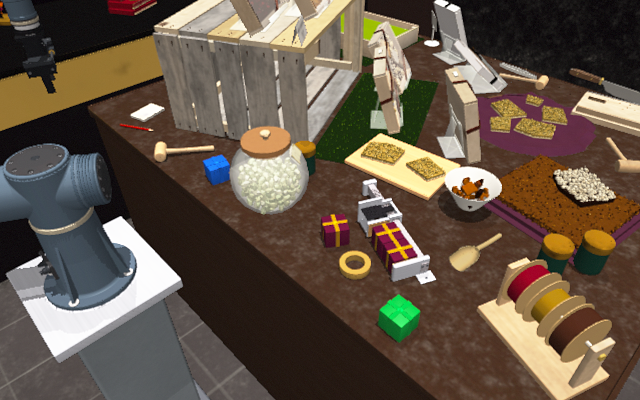

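View pics/top0.png

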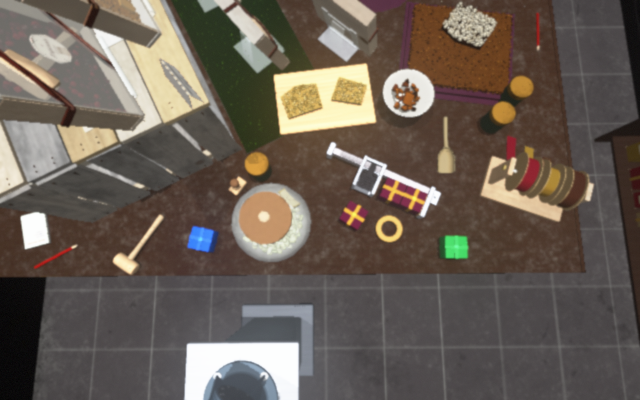

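Both views show the white holder at top≈(385,185), with the two boxes at (405,195), the waiting purple box at (353,215) and the tape at (389,229). The blue (201,239) and green (456,247) boxes are decoys, since box_new_c is purple with a gold ribbon. The tin is at (256,163) and the stamp at (237,185). I'll confirm this in one enlarged crop.

```bash
python3 - <<'E'
import cv2, numpy as np
t=cv2.imread("pics/top0.png")[130:250,225:450]; s=cv2.imread("pics/scene0.png")[170:295,310:450]
a=cv2.resize(t,None,fx=3.5,fy=3.5,interpolation=cv2.INTER_CUBIC); cv2.imwrite("pics/c1.png",a)
b=cv2.resize(s,None,fx=4.6,fy=4.6,interpolation=cv2.INTER_CUBIC); cv2.imwrite("pics/c2.png",b)
E
```

```text
(no output)
```

View pics/c1.png

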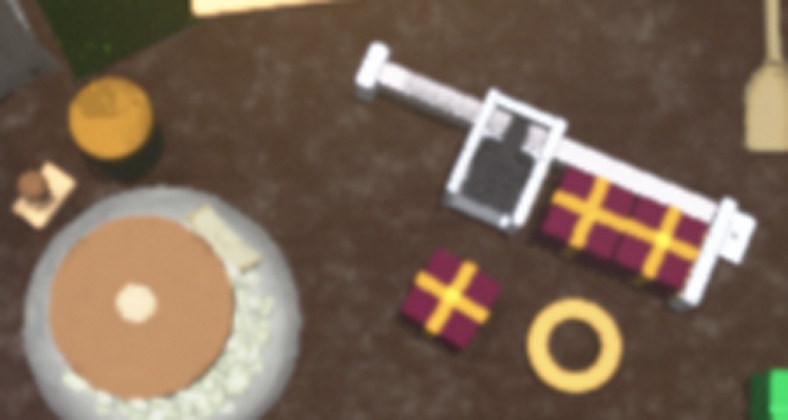

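View pics/c2.png

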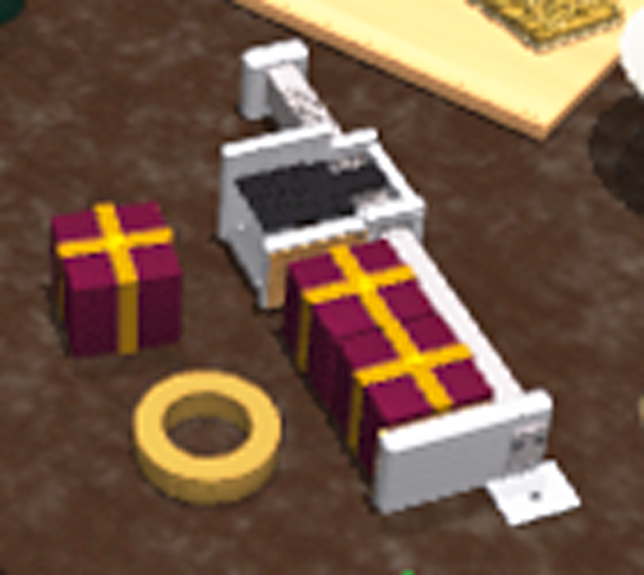

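The crops confirm it. The purple box with gold ribbon is at c1 (452,297), the paddle at c1 (500,175), the foot at c1 (372,62) and the fixed jaw at c1 (720,250). Next I'll back-project these at their known heights.

```bash
cat > h.py <<'E'
import numpy as np
from rig import bot, vision
def ray(n,u,v,z):
    m=vision.camera_model(n);K=m["camera_matrix"];T=m["camera_from_world"]
    d=np.linalg.inv(K)@[u,v,1];d=np.array([d[0],-d[1],-d[2]])
    R=T[:3,:3];c=-R.T@T[:3,3];d=R.T@d
    return c+d*(z-c[2])/d[2]
def proj(n,P):
    m=vision.camera_model(n);K=m["camera_matrix"];T=m["camera_from_world"]
    c=T[:3,:3]@P+T[:3,3];q=K@[c[0],-c[1],-c[2]];return q[:2]/q[2]
E
python3 - <<'E'
from h import *
c1=lambda x,y:("top",225+x/3.5,130+y/3.5)
c2=lambda x,y:("scene",310+x/4.6,170+y/4.6)
pts=dict(mid=(c1(592,213),c2(365,285),.055),end=(c1(664,241),c2(415,360),.055),new=(c1(452,297),c2(115,243),.055),
 paddle=(c1(502,172),c2(300,195),.056),fjcorner=(c1(688,303),c2(380,440),.052),foot=(c1(372,60),c2(275,57),.046),
 pp_front=(c1(452,192),c2(223,150),.072),pp_back=(c1(493,92),c2(330,128),.072), tape=(c1(575,345),c2(207,430),.015), tin=(c1(112,115),None,.091),stamp=(c1(33,185),None,.068))
for k,(a,b,z) in pts.items(): print(k,np.round(ray(*a,z),4)[:2], b and np.round(ray(*b,z),4)[:2])
E
```

```text
mid [ 0.5759 -0.4413] [ 0.5818 -0.44  ]
end [ 0.5519 -0.4995] [ 0.557  -0.4945]
new [ 0.507  -0.3239] [ 0.5095 -0.3216]
paddle [ 0.6111 -0.3678] [ 0.6113 -0.3675]
fjcorner [ 0.5007 -0.5173] [ 0.5034 -0.5159]
foot [ 0.7121 -0.2612] [ 0.7063 -0.2641]
pp_front [ 0.5912 -0.3245] [ 0.595  -0.3226]
pp_back [ 0.6753 -0.3603] [ 0.6529 -0.3524]
tape [ 0.4703 -0.4301] [ 0.4721 -0.428 ]
tin [ 0.6537 -0.0485] None
stamp [0.6012 0.0195] None
```

```bash
cat >> h.py <<'E'
from scipy.optimize import least_squares
L=np.array([[-33,32],[-33,94.5],[9,312],[-70,-15]])/1e3
W=np.array([[.579,-.4407],[.5545,-.497],[.709,-.2627],[.502,-.5166]])[[1,0,2,3]]
def Rt(t): return np.array([[np.cos(t),-np.sin(t)],[np.sin(t),np.cos(t)]])
s=least_squares(lambda p:((Rt(p[2])@L.T).T+p[:2]-W).ravel(),[.58,-.53,-.4])
O=s.x[:2];TH=s.x[2];R2=Rt(TH)
def toR(p): return R2.T@(np.array(p[:2])-O)
def toW(x,y): return R2@[x,y]+O
E
python3 - <<'E'
from h import *
print(O,np.degrees(TH),s.fun*1e3)
for k,p in dict(new=(.5083,-.3228),paddle=(.6112,-.3677),ppf=(.593,-.3235),ppb=(.675,-.360),tape=(.471,-.429),tin=(.6537,-.0485),stamp=(.601,.0195)).items(): print(k,np.round(toR(p)*1e3,1))
im=vision.camera_model("top")
# jar: silhouette center in top
print(toR(ray("top",271,222,.1)), ray("top",271,222,.1))
S=bot.read_state()
import cv2
d=R2@[0,1]; print("rack y in world",d,"rack x",R2@[1,0])
E
```

```text
[ 0.56938479 -0.53850815] -25.403982817222246 [-1.19635364  1.55455552  1.11601675  1.71114764  2.3618956   2.16217534
 -2.2815587  -5.42787849]
new [-147.7  168.6]
paddle [-35.5 172.2]
ppf [-70.9 204.3]
ppb [ 18.8 206.6]
tape [-135.9   56.7]
tin [-134.1  478.8]
stamp [-210.8  517.6]
[-0.26894015  0.36650624] [ 0.4836801  -0.09206629  0.1       ]
rack y in world [0.42899793 0.90330547] rack x [ 0.90330547 -0.42899793]
```

```bash
python3 - <<'E'
from h import *
def tri(p,q):
    A=[];
    r=least_squares(lambda X:np.r_[proj("top",X)-p,proj("scene",X)-q],[.5,-.1,.1]);return r.x,r.fun
print("knob",tri((264,216),(265,133)))
print("lid right edge z=.15",ray("top",293,216,.15),"body edge",ray("top",311,222,.1),ray("top",271,262,.1))
for p in((20,215),(240,150),(0,185)): print(p,ray("top",*p,0.0),ray("top",*p,0.15))
print("tape/new chk",tri((225+452/3.5,130+297/3.5),(335,222.8)))
S=bot.read_state();R=S["tcp_rot"];p=S["position"]
for t in([.611,-.368,.12],[.33,.25,.2],[.39,0,.4]): print(t,np.round(1e3*R.T@(np.array(t)-p)))
Rg=np.c_[np.r_[-R2[:,0],0],np.r_[R2[:,1],0],[0,0,-1]]
from scipy.spatial.transform import Rotation as Q
print(Q.from_matrix(R.T@Rg).as_rotvec())
E
```

```text
knob (array([ 0.48422049, -0.09397968,  0.23195879]), array([ 0.06276239, -0.09079409, -0.11678161,  0.01389972]))
lid right edge z=.15 [ 0.493511   -0.15640559  0.15      ] body edge [ 0.48271574 -0.20167746  0.1       ] [ 0.37561278 -0.09362204  0.1       ]
(20, 215) [0.52250252 0.68542933 0.        ] [0.5025557 0.5609306 0.15     ]
(240, 150) [0.7204318  0.02200502 0.        ] [ 0.67371699 -0.0127721   0.15      ]
(0, 185) [0.61621437 0.75934285 0.        ] [0.58359394 0.62484804 0.15      ]
tape/new chk (array([ 0.50686484, -0.32388316,  0.05816874]), array([ 0.07154662, -0.09830774, -0.10545561,  0.02142123]))
[0.611, -0.368, 0.12] [-697. -776.   89.]
[0.33, 0.25, 0.2] [-232. -281.    8.]
[0.39, 0, 0.4] [-369. -499. -192.]
[-0.00191854 -0.00022936  0.11559666]
```

```bash
python3 -m handwheel '[{"delta_rot":[0,0,0],"xyz":[0,0,-60],"hand":-1},{"delta_rot":[0,0,0],"xyz":[0,0,-112],"hand":1},{"delta_rot":[-0.002,0,0.04],"xyz":[-40,-45,-112],"hand":1},{"delta_rot":[-0.002,0,0.08],"xyz":[-80,-90,-112],"hand":1},{"delta_rot":[-0.002,0,0.116],"xyz":[-120,-134,-112],"hand":1}]'
cat >> h.py <<'E'
Rg=np.c_[np.r_[-R2[:,0],0],np.r_[R2[:,1],0],[0,0,-1]]
def rep(*ts):
    S=bot.read_state();R=S["tcp_rot"];p=S["position"];print("t",S["time_s"],"rack",np.round(toR(p)*1e3,1),"tip z",round((p[2]-bot.tip_extent)*1e3,1),"F rack",np.round(Rg.T@S["force"],1),"open",round(S["opening"],2))
    for x,y,z in ts: print("to",(x,y,z),np.round(R.T@(np.r_[toW(x/1e3,y/1e3),z/1e3+bot.tip_extent]-p)*1e3,1))
    return S
E
python3 -c "
from h import *
rep((-38,171,300))"
```

```text
time_s: 0.72
position: [0.2718, 0.4244, 0.3201]
tcp_rot: [[-0.903, 0.43, 0.001], [0.43, 0.903, 0.001], [-0.0, 0.002, -1.0]]
force: [1.3, -0.3, -0.5]
opening: 0.63
grasp_force: 0.0
t 0.725 rack [-681.9  742.1] tip z 312.1 F rack [-1.2  0.3  0.5] open 0.63
to (-38, 171, 300) [-644.3 -570.7   11.3]
```

```bash
python3 -m handwheel '[{"delta_rot":[0,0,0],"xyz":[-46,-41,0],"hand":1},{"delta_rot":[0,0,0],"xyz":[-92,-82,0],"hand":1},{"delta_rot":[0,0,0],"xyz":[-138,-123,0],"hand":1},{"delta_rot":[0,0,0],"xyz":[-184,-164,0],"hand":1},{"delta_rot":[0,0,0],"xyz":[-230,-205,0],"hand":1}]' >/dev/null
python3 -m handwheel '[{"delta_rot":[0,0,0],"xyz":[-46,-41,0],"hand":1},{"delta_rot":[0,0,0],"xyz":[-92,-82,0],"hand":1},{"delta_rot":[0,0,0],"xyz":[-138,-123,0],"hand":1},{"delta_rot":[0,0,0],"xyz":[-184,-164,0],"hand":1},{"delta_rot":[0,0,0],"xyz":[-230,-205,0],"hand":1}]'
python3 -c "
from h import *
rep((-38,171,100))"
```

```text
time_s: 1.98
position: [0.5113, -0.1435, 0.3191]
tcp_rot: [[-0.903, 0.43, 0.0], [0.43, 0.903, 0.003], [0.001, 0.002, -1.0]]
force: [1.0, 1.2, 0.6]
opening: 0.004
grasp_force: 0.0
t 1.975 rack [-221.9  331.9] tip z 311.1 F rack [-0.4  1.5 -0.6] open 0.0
to (-38, 171, 100) [-184.3 -161.3  210.6]
```

```bash
python3 -m handwheel '[{"delta_rot":[0,0,0],"xyz":[-46,-40,0],"hand":1},{"delta_rot":[0,0,0],"xyz":[-92,-80,0],"hand":1},{"delta_rot":[0,0,0],"xyz":[-138,-120,30],"hand":1},{"delta_rot":[0,0,0],"xyz":[-180,-158,70],"hand":1},{"delta_rot":[0,0,0],"xyz":[-181,-158,130],"hand":1}]' >/dev/null
python3 -m handwheel '[{"delta_rot":[0,0,0],"xyz":[0,0,50],"hand":1},{"delta_rot":[0,0,0],"xyz":[0,0,80],"hand":1},{"delta_rot":[0,0,0],"xyz":[0,0,80],"hand":1},{"delta_rot":[0,0,0],"xyz":[0,0,80],"hand":1},{"delta_rot":[0,0,0],"xyz":[0,0,80],"hand":1}]'
python3 - <<'E'
from h import *
import cv2
S=rep((-38,171,60))
a=vision.capture("scene")[90:300,310:490];b=vision.capture("top")[120:250,310:450]
a=cv2.resize(a,(450,525),interpolation=2);b=cv2.resize(b,(350,325),interpolation=2)
c=np.zeros((525,800,3),np.uint8);c[:,:450]=a;c[:325,450:]=b;cv2.imwrite("pics/d1.png",c[:,:,::-1])
t=S["position"].copy();t[2]-=bot.tip_extent
for n in("scene","top"):
  for P in (t,np.r_[toW(-.038,.171),.056]): print(n,proj(n,P))
E
```

```text
time_s: 3.22
position: [0.6077, -0.3617, 0.1168]
tcp_rot: [[-0.903, 0.429, 0.004], [0.429, 0.903, -0.001], [-0.004, 0.001, -1.0]]
force: [-0.2, -0.3, 0.4]
opening: 0.004
grasp_force: 0.0
t 3.225 rack [-41.2 176.1] tip z 108.8 F rack [ 0.  -0.3 -0.4] open 0.0
to (-38, 171, 60) [-3.  -5.2 48.8]
scene [373.76145138 196.28308144]
scene [374.57142372 212.94800544]
top [368.5525166  176.16927231]
top [368.43571852 180.04761077]
```

View pics/d1.png

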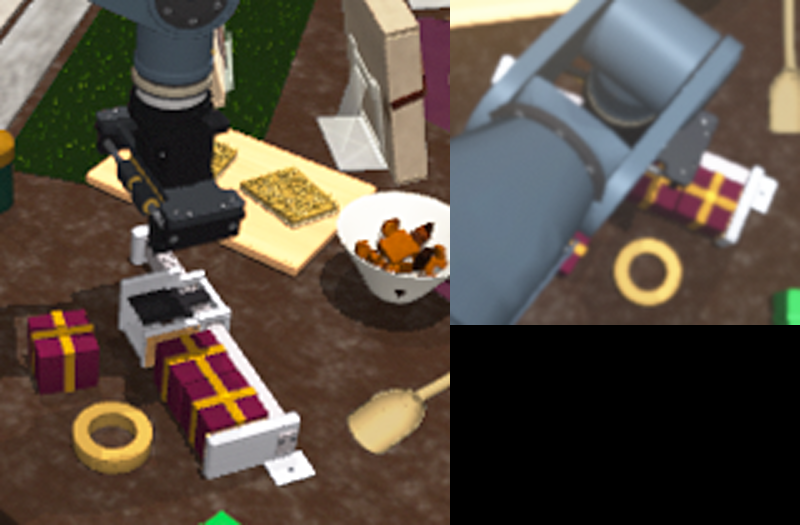

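The picture shows the gripper above the jaw, with the paddle at crop (165,305), but I can't make out the fingers. I'll take one tighter crop with the expected points marked.

```bash
python3 - <<'E'
from h import *
import cv2
S=rep()
a=vision.capture("scene")[125:245,340:440].copy();a=cv2.resize(a,(500,600),interpolation=2)
p=S["position"]
for z,c in((-.008,(255,0,0)),(.062,(0,255,0))):
  for dy in(-.015,.015):
    q=proj("scene",p+S["tcp_rot"]@[0,dy,-z]);q=(q-[340,125])*5;cv2.circle(a,(int(q[0]),int(q[1])),3,c,-1)
def rk(x,y,z,c=(0,255,255)):
    q=(proj("scene",np.r_[toW(x/1e3,y/1e3),z/1e3])-[340,125])*5;cv2.circle(a,(int(q[0]),int(q[1])),3,c,-1)
for dx in(-23,23):
  for dy in(-23,23): rk(-38+dx,171+dy,56)
cv2.imwrite("pics/d2.png",a[:,:,::-1])
E
```

```text
t 3.325 rack [-41.7 176.2] tip z 108.4 F rack [ 0.4  0.2 -0.6] open 0.0
```

View pics/d2.png

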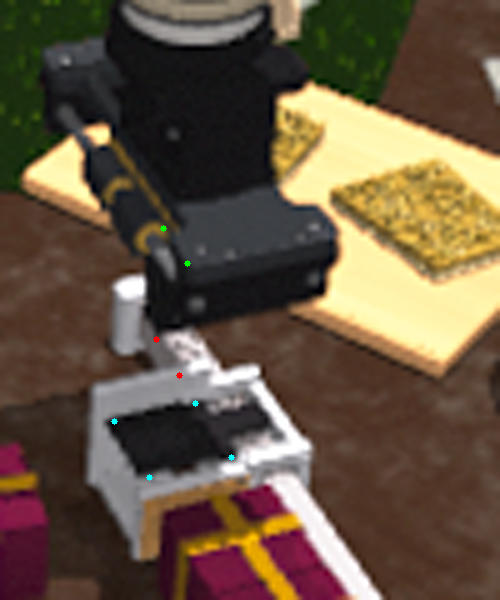

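The marked paddle corners (cyan) sit on the black paddle at (110–230, 400–475), so the pose estimate holds. I'll descend, using the force reading as a guide.

```bash
python3 -m handwheel '[{"delta_rot":[0,0,0],"xyz":[-2,-6,25],"hand":1},{"delta_rot":[0,0,0],"xyz":[-2,-6,44],"hand":1},{"delta_rot":[0,0,0],"xyz":[-2,-6,46],"hand":1},{"delta_rot":[0,0,0],"xyz":[-2,-6,46],"hand":1},{"delta_rot":[0,0,0],"xyz":[-2,-6,46],"hand":1}]' >/dev/null; python3 -c "
from h import *
rep()"
python3 -m handwheel '[{"delta_rot":[0,0,0],"xyz":[0,0,3],"hand":1},{"delta_rot":[0,0,0],"xyz":[0,0,6],"hand":1},{"delta_rot":[0,0,0],"xyz":[0,0,9],"hand":1},{"delta_rot":[0,0,0],"xyz":[0,0,9],"hand":1},{"delta_rot":[0,0,0],"xyz":[0,0,9],"hand":1}]' >/dev/null; python3 -c "
from h import *
rep()"
```

```text
t 4.0 rack [-40.1 170.5] tip z 61.3 F rack [-0.1  0.2  0.1] open 0.01
t 4.625 rack [-40.7 170.5] tip z 51.3 F rack [-1.4  0.4 -0.3] open 0.0
```

```bash
python3 -m handwheel '[{"delta_rot":[0,0,0],"xyz":[0,0,2],"hand":1},{"delta_rot":[0,0,0],"xyz":[0,0,4],"hand":1},{"delta_rot":[0,0,0],"xyz":[0,0,4],"hand":1},{"delta_rot":[0,0,0],"xyz":[0,0,4],"hand":1},{"delta_rot":[0,0,0],"xyz":[0,0,4],"hand":1}]' >/dev/null; python3 -c "
from h import *
rep()"
python3 -m handwheel '[{"delta_rot":[0,0,0],"xyz":[0,0,2],"hand":1},{"delta_rot":[0,0,0],"xyz":[0,0,4],"hand":1},{"delta_rot":[0,0,0],"xyz":[0,0,4],"hand":1},{"delta_rot":[0,0,0],"xyz":[0,0,4],"hand":1},{"delta_rot":[0,0,0],"xyz":[0,0,4],"hand":1}]' >/dev/null; python3 - <<'E'
from h import *
import cv2
S=rep()
a=vision.capture("scene")[165:255,340:440].copy();a=cv2.resize(a,(600,540),interpolation=2)
cv2.imwrite("pics/d3.png",a[:,:,::-1])
E
```

```text
t 5.25 rack [-40.6 170.5] tip z 47.5 F rack [-0.1  0.  -0. ] open 0.01
t 5.875 rack [-40.7 170.5] tip z 43.4 F rack [0.3 0.3 0.8] open 0.0
```

View pics/d3.png

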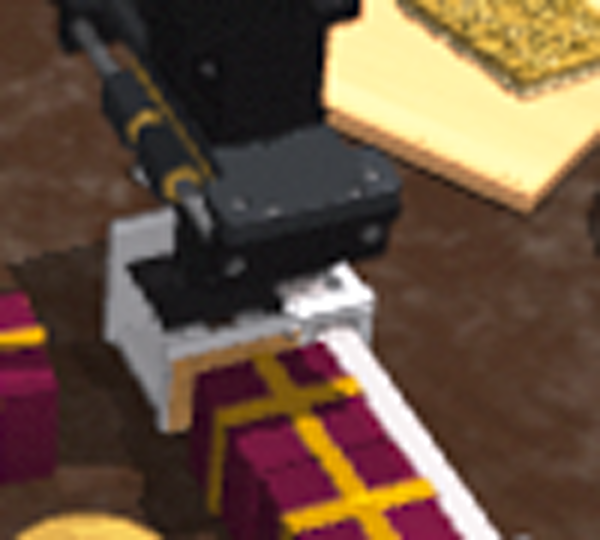

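The fingertips are right over the paddle, at (190,270) in the crop, with no contact yet. Carry on down.

```bash
python3 -m handwheel '[{"delta_rot":[0,0,0],"xyz":[0,0,2],"hand":1},{"delta_rot":[0,0,0],"xyz":[0,0,4],"hand":1},{"delta_rot":[0,0,0],"xyz":[0,0,4],"hand":1},{"delta_rot":[0,0,0],"xyz":[0,0,4],"hand":1},{"delta_rot":[0,0,0],"xyz":[0,0,4],"hand":1}]' >/dev/null; python3 -c "
from h import *
rep()"
python3 -m handwheel '[{"delta_rot":[0,0,0],"xyz":[0,0,2],"hand":1},{"delta_rot":[0,0,0],"xyz":[0,0,4],"hand":1},{"delta_rot":[0,0,0],"xyz":[0,0,4],"hand":1},{"delta_rot":[0,0,0],"xyz":[0,0,4],"hand":1},{"delta_rot":[0,0,0],"xyz":[0,0,4],"hand":1}]' >/dev/null; python3 -c "
from h import *
S=rep();print(S['moment'])"
```

```text
t 6.55 rack [-40.7 170.5] tip z 39.4 F rack [ 0.  -1.2  0.6] open 0.01
t 7.175 rack [-40.7 170.5] tip z 35.5 F rack [-0.3  0.3 -0.3] open 0.0
[-0.03719379  0.01533651  0.03001571]
```

```bash
python3 -m handwheel '[{"delta_rot":[0,0,0],"xyz":[0,0,2],"hand":1},{"delta_rot":[0,0,0],"xyz":[0,0,3],"hand":1},{"delta_rot":[0,0,0],"xyz":[0,0,3],"hand":1},{"delta_rot":[0,0,0],"xyz":[0,0,3],"hand":1},{"delta_rot":[0,0,0],"xyz":[0,0,3],"hand":1}]' >/dev/null;  python3 - <<'E'
from h import *
import cv2
S=rep();print(bot.tip_extent,S["position"],S["tcp_rot"])
a=vision.capture("scene")[165:245,340:440].copy();a=cv2.resize(a,(700,560),interpolation=2)
p=S["position"]
for z,c in((-.008,(255,0,0)),(.062,(0,255,0))):
  for dy in(-.015,.015):
    q=proj("scene",p+S["tcp_rot"]@[0,dy,-z]);q=(q-[340,165])*7;cv2.circle(a,(int(q[0]),int(q[1])),3,c,-1)
cv2.imwrite("pics/d4.png",a[:,:,::-1])
E
```

```text
t 7.8 rack [-40.7 170.5] tip z 33.5 F rack [ 2.1  0.1 -5.7] open 0.01
0.008 [ 0.60570568 -0.36705316  0.04145947] [[-9.03193416e-01  4.29233115e-01  7.66360973e-04]
 [ 4.29233798e-01  9.03192086e-01  1.55011046e-03]
 [-2.68124232e-05  1.72899759e-03 -9.99998505e-01]]
```

View pics/d4.png

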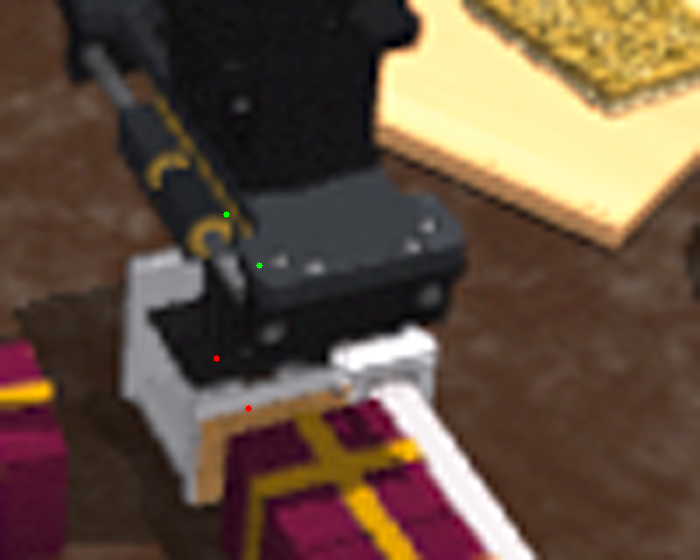

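Contact: 5.7 N up at nominal tip z 34. That fits both the picture and the 56 mm paddle if the closed tips are about 22 mm higher than nominal. Press on and watch for the spring curve.

```bash
python3 -m handwheel '[{"delta_rot":[0,0,0],"xyz":[0,0,1],"hand":1},{"delta_rot":[0,0,0],"xyz":[0,0,2],"hand":1},{"delta_rot":[0,0,0],"xyz":[0,0,3],"hand":1},{"delta_rot":[0,0,0],"xyz":[0,0,3],"hand":1},{"delta_rot":[0,0,0],"xyz":[0,0,3],"hand":1}]' >/dev/null; python3 -c "
from h import *
rep()"
python3 -m handwheel '[{"delta_rot":[0,0,0],"xyz":[0,0,1],"hand":1},{"delta_rot":[0,0,0],"xyz":[0,0,2],"hand":1},{"delta_rot":[0,0,0],"xyz":[0,0,3],"hand":1},{"delta_rot":[0,0,0],"xyz":[0,0,3],"hand":1},{"delta_rot":[0,0,0],"xyz":[0,0,3],"hand":1}]' >/dev/null; python3 -c "
from h import *
S=rep();print(S['moment'])"
```

```text
t 8.475 rack [-41.6 170.4] tip z 30.7 F rack [ 4.   0.1 -6.8] open 0.01
t 9.1 rack [-42.1 170.4] tip z 28.8 F rack [  5.9   0.2 -12.3] open 0.01
[0.4465735  0.93701697 0.02708859]
```

Full down (12 N at 7 mm sink). Now slide back gently and watch the force.

```bash
python3 -m handwheel '[{"delta_rot":[0,0,0],"xyz":[0,3,0],"hand":1},{"delta_rot":[0,0,0],"xyz":[0,6,0],"hand":1},{"delta_rot":[0,0,0],"xyz":[0,9,0],"hand":1},{"delta_rot":[0,0,0],"xyz":[0,12,0],"hand":1},{"delta_rot":[0,0,0],"xyz":[0,12,0],"hand":1}]' >/dev/null; python3 -c "
from h import *
rep()"
python3 -m handwheel '[{"delta_rot":[0,0,0],"xyz":[0,3,0],"hand":1},{"delta_rot":[0,0,0],"xyz":[0,6,0],"hand":1},{"delta_rot":[0,0,0],"xyz":[0,9,0],"hand":1},{"delta_rot":[0,0,0],"xyz":[0,12,0],"hand":1},{"delta_rot":[0,0,0],"xyz":[0,12,0],"hand":1}]' >/dev/null; python3 -c "
from h import *
S=rep();print(S['moment'])"
```

```text
t 9.725 rack [-42.3 182.2] tip z 28.7 F rack [  6.7  -0.9 -12. ] open 0.0
t 10.35 rack [-42.4 194.2] tip z 28.7 F rack [  6.6   0.1 -12.3] open 0.01
[ 0.35851133  1.0244884  -0.02127911]
```

```bash
python3 -m handwheel '[{"delta_rot":[0,0,0],"xyz":[0,4,0],"hand":1},{"delta_rot":[0,0,0],"xyz":[0,9,0],"hand":1},{"delta_rot":[0,0,0],"xyz":[0,14,0],"hand":1},{"delta_rot":[0,0,0],"xyz":[0,19,0],"hand":1},{"delta_rot":[0,0,0],"xyz":[0,24,0],"hand":1}]' >/dev/null;  python3 - <<'E'
from h import *
import cv2
rep()
a=vision.capture("scene")[165:265,325:445].copy();a=cv2.resize(a,(600,500),interpolation=2)
cv2.imwrite("pics/d5.png",a[:,:,::-1])
E
```

```text
t 10.975 rack [-42.7 217.8] tip z 28.8 F rack [  6.7  -1.  -12.9] open 0.01
```

View pics/d5.png

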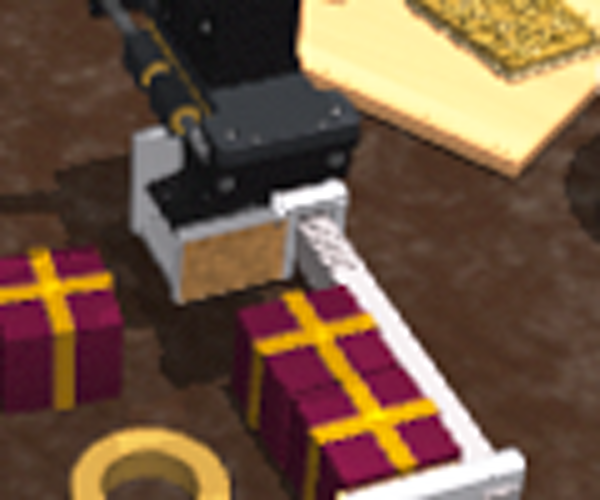

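The jaw has left the row: the cork face shows at (235,265) with a gap to the mid box. Continue back.

```bash
python3 -m handwheel '[{"delta_rot":[0,0,0],"xyz":[0,6,0],"hand":1},{"delta_rot":[0,0,0],"xyz":[0,12,0],"hand":1},{"delta_rot":[0,0,0],"xyz":[0,18,0],"hand":1},{"delta_rot":[0,0,0],"xyz":[0,24,0],"hand":1},{"delta_rot":[0,0,0],"xyz":[0,30,0],"hand":1}]' >/dev/null; python3 -c "
from h import *
rep()"
python3 -m handwheel '[{"delta_rot":[0,0,0],"xyz":[0,4,0],"hand":1},{"delta_rot":[0,0,0],"xyz":[0,8,0],"hand":1},{"delta_rot":[0,0,0],"xyz":[0,12,0],"hand":1},{"delta_rot":[0,0,0],"xyz":[0,16,0],"hand":1},{"delta_rot":[0,0,0],"xyz":[0,20,0],"hand":1}]' >/dev/null; python3 -c "
from h import *
rep()"
```

```text
t 11.65 rack [-43.  247.9] tip z 28.8 F rack [  7.9  -1.6 -12.7] open 0.0
t 12.275 rack [-42.7 264.4] tip z 28.9 F rack [  7.  -11.4 -12.4] open 0.01
```

```bash
python3 -m handwheel '[{"delta_rot":[0,0,0],"xyz":[0,2,0],"hand":1},{"delta_rot":[0,0,0],"xyz":[0,4,0],"hand":1},{"delta_rot":[0,0,0],"xyz":[0,6,0],"hand":1},{"delta_rot":[0,0,0],"xyz":[0,6,0],"hand":1},{"delta_rot":[0,0,0],"xyz":[0,6,0],"hand":1}]' >/dev/null; python3 -c "
from h import *
rep()"
```

```text
t 12.9 rack [-41.2 270. ] tip z 29.3 F rack [  6.6 -10.1 -12.8] open 0.0
```

```bash
python3 -m handwheel '[{"delta_rot":[0,0,0],"xyz":[0,2,0],"hand":1},{"delta_rot":[0,0,0],"xyz":[0,4,0],"hand":1},{"delta_rot":[0,0,0],"xyz":[0,6,0],"hand":1},{"delta_rot":[0,0,0],"xyz":[0,6,0],"hand":1},{"delta_rot":[0,0,0],"xyz":[0,6,0],"hand":1}]' >/dev/null; python3 - <<'E'
from h import *
import cv2
rep()
a=vision.capture("scene")[150:270,315:445].copy();a=cv2.resize(a,(650,600),interpolation=2)
def rk(x,y,z,c=(0,255,255)):
    q=(proj("scene",np.r_[toW(x/1e3,y/1e3),z/1e3])-[315,150])*5;cv2.circle(a,(int(q[0]),int(q[1])),3,c,-1)
rk(-70,233,52);rk(-70,233,3);rk(-70,303,72);rk(-11,304,46,(255,0,0))
cv2.imwrite("pics/d6.png",a[:,:,::-1])
E
```

```text
t 13.525 rack [-40.2 276. ] tip z 29.6 F rack [  5.2  -8.9 -11.7] open 0.0
```

View pics/d6.png

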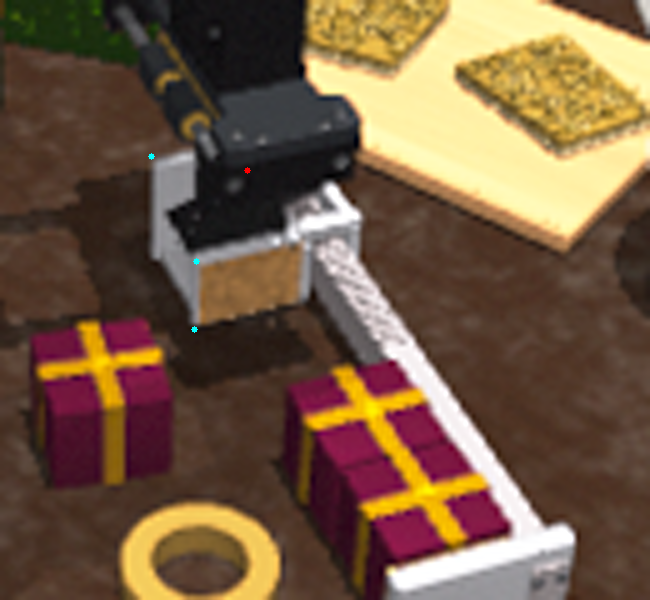

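The jaw's front corner at (195,262)/(195,325) falls on the marks for joint 0.107, so it's at the foot. That was picture 10, so from here I measure by code only. Lift off, then go round to the front of the waiting box, moving along y first to stay clear of the jar.

```bash
python3 -m handwheel '[{"delta_rot":[0,0,0],"xyz":[0,-3,-10],"hand":1},{"delta_rot":[0,0,0],"xyz":[0,-6,-40],"hand":1},{"delta_rot":[0,0,0],"xyz":[0,-8,-80],"hand":1},{"delta_rot":[0,0,0],"xyz":[0,-60,-85],"hand":1},{"delta_rot":[0,0,0],"xyz":[0,-116,-85],"hand":1}]' >/dev/null
python3 -m handwheel '[{"delta_rot":[0,0,0],"xyz":[50,0,0],"hand":0.45},{"delta_rot":[0,0,0],"xyz":[100,0,0],"hand":0.45},{"delta_rot":[0,0,0],"xyz":[150,0,0],"hand":0.45},{"delta_rot":[0,0,0],"xyz":[160,0,0],"hand":0.45},{"delta_rot":[0,0,0],"xyz":[160,0,0],"hand":0.45}]'
python3 - <<'E'
from h import *
import cv2
rep((-202,160,60),(-202,160,12))
im=vision.capture("scene")
cv2.imwrite("pics/e1.png",im[:,:,::-1])
# purple box top by color near expected; numeric
hsv=cv2.cvtColor(im,cv2.COLOR_RGB2HSV)
c=proj("scene",np.r_[toW(-.148,.169),.055]);x,y=int(c[0]),int(c[1])
sub=im[y-20:y+25,x-22:x+22].astype(int)
m=((sub[...,0]>sub[...,1]*1.4)&(sub[...,0]>40)).astype(np.uint8)
k=cv2.connectedComponents(m);n,l,st,ce=cv2.connectedComponentsWithStats(m)
print(c,[(s[:5]+np.array([x-22,y-20,0,0,0])) for s in st[1:] if s[4]>40])
E
```

```text
time_s: 14.82
position: [0.459, -0.3041, 0.1197]
tcp_rot: [[-0.903, 0.43, 0.002], [0.43, 0.903, 0.001], [-0.001, 0.002, -1.0]]
force: [0.6, -0.3, 0.5]
opening: 0.276
grasp_force: 0.0
t 14.825 rack [-200.2  164.4] tip z 111.7 F rack [-0.7 -0.  -0.5] open 0.28
to (-202, 160, 60) [ 1.8 -4.5 51.7]
to (-202, 160, 12) [ 1.9 -4.5 99.7]
[334.83868004 223.20259465] [array([ 312,  204,   44,   44, 1284])]
```

```bash
python3 -m handwheel '[{"delta_rot":[0,0,0],"xyz":[2,-4,20],"hand":0.45},{"delta_rot":[0,0,0],"xyz":[2,-4,45],"hand":0.45},{"delta_rot":[0,0,0],"xyz":[2,-4,65],"hand":0.45},{"delta_rot":[0,0,0],"xyz":[2,-4,70],"hand":0.45},{"delta_rot":[0,0,0],"xyz":[2,-4,70],"hand":0.45}]' >/dev/null; python3 -c "
from h import *
rep()"
python3 -m handwheel '[{"delta_rot":[0,0,0],"xyz":[0,0,8],"hand":0.45},{"delta_rot":[0,0,0],"xyz":[0,0,16],"hand":0.45},{"delta_rot":[0,0,0],"xyz":[0,0,24],"hand":0.45},{"delta_rot":[0,0,0],"xyz":[0,0,28],"hand":0.45},{"delta_rot":[0,0,0],"xyz":[0,0,28],"hand":0.45}]' >/dev/null; python3 -c "
from h import *
rep()"
```

```text
t 15.5 rack [-201.5  160.4] tip z 41.2 F rack [-0.3 -1.  -0.6] open 0.28
t 16.125 rack [-203.   160.7] tip z 12.9 F rack [-0.  0. -0.] open 0.27
```

```bash
python3 -m handwheel '[{"delta_rot":[0,0,0],"xyz":[-8,0,0],"hand":0.45},{"delta_rot":[0,0,0],"xyz":[-14,0,0],"hand":0.45},{"delta_rot":[0,0,0],"xyz":[-20,0,0],"hand":0.45},{"delta_rot":[0,0,0],"xyz":[-26,0,0],"hand":0.45},{"delta_rot":[0,0,0],"xyz":[-32,0,0],"hand":0.45}]' >/dev/null; python3 -c "
from h import *
rep()"
python3 -m handwheel '[{"delta_rot":[0,0,0],"xyz":[-8,0,0],"hand":0.45},{"delta_rot":[0,0,0],"xyz":[-16,0,0],"hand":0.45},{"delta_rot":[0,0,0],"xyz":[-24,0,0],"hand":0.45},{"delta_rot":[0,0,0],"xyz":[-32,0,0],"hand":0.45},{"delta_rot":[0,0,0],"xyz":[-40,0,0],"hand":0.45}]' >/dev/null;python3 - <<'E'
from h import *
import cv2
rep()
# ribbon-cross of box by yellow pixels on the top face at z=.055, in rack coords
im=vision.capture("scene");cv2.imwrite("pics/e2.png",im[:,:,::-1])
I=im.astype(int)
for x in range(-150,-10,8):
  row=""
  for y in range(70,236,4):
    q=proj("scene",np.r_[toW(x/1e3,y/1e3),.055]);r,g,b=I[int(round(q[1])),int(round(q[0]))]
    row+="Y" if r>120 and g>90 and b<70 else "P" if r>1.6*g and r>40 else "W" if min(r,g,b)>130 else "k" if max(r,g,b)<60 else "."
  print(x,row)
E
```

```text
t 16.75 rack [-171.5  161. ] tip z 13.4 F rack [ 4.1 -0.7 -3.7] open 0.27
t 17.375 rack [-130.2  160.6] tip z 13.3 F rack [ 2.4  0.1 -0.8] open 0.27
-150 kkkkkkkkkkkkkkkkkkkkkkkkkkkkkkkkkk........
-142 kkkkkkkkkkkkkkkkkkkkkkkkkk.YYYkkkkkkkk....
-134 kkkkkkkPPPPPPkkkk.kkkkkkkkkk..Y.kkkkkkkk..
-126 ..kkkkPPPPPPPPkkkkkkkkk........kkkkkkkkkk.
-118 ......PPPPPPPPPkkkkkkkk..........kkkkkkkkk
-110 ......YYY.PPPPkkkkkkkkk............kkkkkkk
-102 .......PP.YYYYkkkkkkkkk............kkkkkkk
-94 ......PPPPPPPPkkkkkkkkk............kkkkkkk
-86 PPPP..PPPPPPPPPkkkkkkkkk...........kkkkkkk
-78 ..PPPPP..PPPPPkkkkkkkkk............kkkkkkk
-70 PPPP..PPPPPPPPPkk.kkkkk.............kkkkkk
-62 PPPPPPYYYPPPPPP..Pkkkkk...W.........kkkkkk
-54 PPPPPPYYYPPPPPP......kk........YYYYYYYYYWW
-46 PPPPPPYYYPPPPPP............k.YYYYYYYYYY.WW
-38 YYYYYYYYYYYYYYY......P......kYYYYYYYYY.WWW
-30 YYYYYYYYYYYYYYYY.kk.kk.k.kkkk.W.YYYYYYYYWW
-22 PPPPPPYYYPPPPPP..k.k..k.........WW...YY.WW
-14 PPPPPPYYYPPPPP......................WW..WW
```

```bash
python3 -m handwheel '[{"delta_rot":[0,0,0],"xyz":[-8,0,0],"hand":0.45},{"delta_rot":[0,0,0],"xyz":[-16,0,0],"hand":0.45},{"delta_rot":[0,0,0],"xyz":[-24,0,0],"hand":0.45},{"delta_rot":[0,0,0],"xyz":[-32,0,0],"hand":0.45},{"delta_rot":[0,0,0],"xyz":[-40,0,0],"hand":0.45}]' >/dev/null; python3 -c "
from h import *
rep()"
python3 -m handwheel '[{"delta_rot":[0,0,0],"xyz":[-3,0,0],"hand":0.45},{"delta_rot":[0,0,0],"xyz":[-6,0,0],"hand":0.45},{"delta_rot":[0,0,0],"xyz":[-9,0,0],"hand":0.45},{"delta_rot":[0,0,0],"xyz":[-12,0,0],"hand":0.45},{"delta_rot":[0,0,0],"xyz":[-12,0,0],"hand":0.45}]' >/dev/null;python3 - <<'E'
from h import *
rep()
E
```

```text
t 18.05 rack [-90.2 160.6] tip z 13.3 F rack [ 1.2 -0.2 -0.1] open 0.27
t 18.675 rack [-78.1 160.5] tip z 13.4 F rack [-0.1 -0.7  1. ] open 0.27
```

```bash
python3 -m handwheel '[{"delta_rot":[0,0,0],"xyz":[-1,0,0],"hand":0.45},{"delta_rot":[0,0,0],"xyz":[-2,0,0],"hand":0.45},{"delta_rot":[0,0,0],"xyz":[-3,0,0],"hand":0.45},{"delta_rot":[0,0,0],"xyz":[-4,0,0],"hand":0.45},{"delta_rot":[0,0,0],"xyz":[-4,0,0],"hand":0.45}]' >/dev/null; python3 -c "
from h import *
rep()"
python3 -m handwheel '[{"delta_rot":[0,0,0],"xyz":[-1,0,0],"hand":0.45},{"delta_rot":[0,0,0],"xyz":[-2,0,0],"hand":0.45},{"delta_rot":[0,0,0],"xyz":[-3,0,0],"hand":0.45},{"delta_rot":[0,0,0],"xyz":[-4,0,0],"hand":0.45},{"delta_rot":[0,0,0],"xyz":[-4,0,0],"hand":0.45}]' >/dev/null;python3 - <<'E'
from h import *
rep()
E
```

```text
t 19.3 rack [-74.6 160.6] tip z 13.4 F rack [ 2.3  0.1 -0.5] open 0.28
t 19.925 rack [-72.6 160.6] tip z 13.4 F rack [ 6.  -0.6 -5.6] open 0.27
```

Contact with the bar. Back off, rise, and check the box through the camera by code.

```bash
python3 -m handwheel '[{"delta_rot":[0,0,0],"xyz":[12,0,0],"hand":0.45},{"delta_rot":[0,0,0],"xyz":[30,0,-20],"hand":0.45},{"delta_rot":[0,0,0],"xyz":[30,0,-75],"hand":0.45},{"delta_rot":[0,0,0],"xyz":[0,20,-120],"hand":1},{"delta_rot":[0,0,0],"xyz":[-33,60,-120],"hand":1}]' >/dev/null
python3 -m handwheel '[{"delta_rot":[0,0,0],"xyz":[0,50,0],"hand":1},{"delta_rot":[0,0,0],"xyz":[0,95,0],"hand":1},{"delta_rot":[0,0,0],"xyz":[0,110,0],"hand":1},{"delta_rot":[0,0,0],"xyz":[0,110,0],"hand":1},{"delta_rot":[0,0,0],"xyz":[0,110,0],"hand":1}]' >/dev/null
python3 - <<'E'
from h import *
import cv2
rep((-38,332,30),(-38,332,5))
im=vision.capture("scene");cv2.imwrite("pics/e3.png",im[:,:,::-1])
I=im.astype(int)
for x in range(-80,4,5):
  row=""
  for y in range(0,250,3):
    q=proj("scene",np.r_[toW(x/1e3,y/1e3),.055]);r,g,b=I[int(round(q[1])),int(round(q[0]))]
    row+="Y" if r>120 and g>90 and b<70 else "P" if r>1.6*g and r>40 else "W" if min(r,g,b)>130 else "k" if max(r,g,b)<60 else "."
  print("%4d"%x,row)
E
```

```text
t 21.175 rack [-37.3 328.6] tip z 133.7 F rack [-0.2 -1.  -0.1] open 0.01
to (-38, 332, 30) [  0.7   3.2 103.7]
to (-38, 332, 5) [  0.8   3.2 128.7]
 -80 ...PPPPPPPPPPPPPPPPPP....PPPPPPPPPPPPPPPPPPP....PPPPPPP....kk..YYYYYY.....W..WWWWWWW
 -75 PPP..PPPPPPPPPPPPPPPPPPPP..PPPPPPPPPPPPPPPPPPPkP..PPPPPPPPPkk.YYYYYYYYY.........WWW.
 -70 PPPPP....PPPPPPPPPPPPPPPPPPP...PPPPPPPPPPPPPPPPPPPPP..PPPPPPP..YYYYYYYYYYYY..WWWW.k.
 -65 PPPPPPPkP.Y.YPPPPPPPPPPPPPPPPPPY.YPPPPPPPPPPPPPPPPPPPPPP..PPPPPPP..YYYYYYY.YWWWW..kk
 -60 PPPPPPPPPPPYYYPPPPPPPPPPPPPPPPPYYYYPPPPPPPPPPPPPPPPPPPPPPYYYYPPPPPPPPYYYYY...WWWWkkk
 -55 PPPPPPPPPPYYYPPPPPPPPPPPPPPPPPPPYYYPPPPPPPPPPPPPPPPPPPPPPPYYYYPPPPPPPYYYYYYYWWWWWkkk
 -50 PPPPPPPPPPYYYYPPPPPPPPPPPPPPPPPYYYYPPPPPPPPPPPPPPPPPPPPPPYYYYPPPPPPP..YYYYYY.WWWWWkk
 -45 PPPPPPPPPPYYYPPPPPPPPPPPPPPPPPPPYYYPPPPPPPPPPPPPPPPPPPPPPPYYYPPPPPPPPYYYYYY..WWWWkkk
 -40 PPPPPPPPPPYYYYPPPPPPPPPPPPPPPPPYYYYPYPPPYPPY.PPPPPPPPPPPPYYYYYPPPPPPPYYYYY..WWWW..kk
 -35 .YYYYYYYYYYYYYYYYYYYYYYYYYYYYYYYYYYYYYYYYYYYYYY..PYYYPYYYYYYYYYYPYYYYYYYYYY..WWWWkkk
 -30 .YYYYYYYYYYYYYYYYYYYYYYYYYYYYYYYYYYYYYYYYYYYPPPYYYYYYYYYYYYYYYYYYYYYYYYYYYYYWWWWW.kk
 -25 PPYPYPPPYPYYYYYYPPPPPPPPPPPPPPPPYYYYPPPPPPPPPPPPYYYYPYPYPYYYYYYYYPYPYYYYYYYY.WWWW.kk
 -20 PPPPPPPPPPPYYYPPPPPPPPPPPPPPPPPYYYYPPPPPPPPPPPPPPPPPPPPPPPYYYPPPPPPPP...YYY..WWWWkkk
 -15 PPPPPPPPPPYYYPPPPPPPPPPPPPPPPPPYYYYPPPPPPPPPPPPPPPPPPPPPPYYYYPPPPPPPP..WW...WWWW..kk
 -10 PPPPPPPPPPPYYYPPPPPPPPPPPPPPPPPYYYYPPPPPPPPP.PPPPPPPPPPPPYYYYPPPPPPPPP.WW.WWWWWWWWWW
  -5 PPPPPPPPPPYYYYPPPPPPPP.PWPPPWPPYYYYPWWWPW.WWWWWPPPPPPPPPPYYYYYPPPPPPPWWWWWW.WWWWWWW.
   0 WWWWWWWWWW.W.WWWWWWWWWWWWWWWWWWWWWWWWWWWWWWWWWWW.WWWPWWWP.YYW...W...WWWWWWWW.WWWWWW.
```

The third box's ribbon crossing is at rack (-31, 177), square and flush with the row. Now descend behind the push plate.

```bash
python3 -m handwheel '[{"delta_rot":[0,0,0],"xyz":[2,5,20],"hand":1},{"delta_rot":[0,0,0],"xyz":[2,5,50],"hand":1},{"delta_rot":[0,0,0],"xyz":[2,5,80],"hand":1},{"delta_rot":[0,0,0],"xyz":[2,5,100],"hand":1},{"delta_rot":[0,0,0],"xyz":[2,5,123],"hand":1}]' >/dev/null; python3 -c "
from h import *
rep()"
python3 -m handwheel '[{"delta_rot":[0,0,0],"xyz":[0,-4,0],"hand":1},{"delta_rot":[0,0,0],"xyz":[0,-8,0],"hand":1},{"delta_rot":[0,0,0],"xyz":[0,-12,0],"hand":1},{"delta_rot":[0,0,0],"xyz":[0,-16,0],"hand":1},{"delta_rot":[0,0,0],"xyz":[0,-20,0],"hand":1}]' >/dev/null; python3 -c "
from h import *
rep()"
```

```text
t 21.85 rack [-38.8 334.5] tip z 10.3 F rack [ 0.4 -0.2 -0.1] open 0.01
t 22.475 rack [-39.3 315.7] tip z 11.3 F rack [-0.1  5.8 -2.4] open 0.01
```

```bash
python3 -m handwheel '[{"delta_rot":[0,0,0],"xyz":[0,-5,0],"hand":1},{"delta_rot":[0,0,0],"xyz":[0,-10,0],"hand":1},{"delta_rot":[0,0,0],"xyz":[0,-15,0],"hand":1},{"delta_rot":[0,0,0],"xyz":[0,-20,0],"hand":1},{"delta_rot":[0,0,0],"xyz":[0,-25,0],"hand":1}]' >/dev/null; python3 -c "
from h import *
rep()"
python3 -m handwheel '[{"delta_rot":[0,0,0],"xyz":[0,-3,0],"hand":1},{"delta_rot":[0,0,0],"xyz":[0,-6,0],"hand":1},{"delta_rot":[0,0,0],"xyz":[0,-9,0],"hand":1},{"delta_rot":[0,0,0],"xyz":[0,-12,0],"hand":1},{"delta_rot":[0,0,0],"xyz":[0,-12,0],"hand":1}]' >/dev/null; python3 -c "
from h import *
rep()"
```

```text
t 23.1 rack [-39.2 293.9] tip z 11.3 F rack [-0.9 10.8 -1.5] open -0.0
t 23.725 rack [-39.1 282.4] tip z 11.3 F rack [-0.5  9.9 -1.5] open 0.01
```

```bash
python3 -m handwheel '[{"delta_rot":[0,0,0],"xyz":[0,-1,0],"hand":1},{"delta_rot":[0,0,0],"xyz":[0,-2,0],"hand":1},{"delta_rot":[0,0,0],"xyz":[0,-4,0],"hand":1},{"delta_rot":[0,0,0],"xyz":[0,-6,0],"hand":1},{"delta_rot":[0,0,0],"xyz":[0,-6,0],"hand":1}]' >/dev/null; python3 -c "
from h import *
rep()"
python3 -m handwheel '[{"delta_rot":[0,0,0],"xyz":[0,-1,0],"hand":1},{"delta_rot":[0,0,0],"xyz":[0,-2,0],"hand":1},{"delta_rot":[0,0,0],"xyz":[0,-3,0],"hand":1},{"delta_rot":[0,0,0],"xyz":[0,-3,0],"hand":1},{"delta_rot":[0,0,0],"xyz":[0,-3,0],"hand":1}]' >/dev/null; python3 -c "
from h import *
rep()"
python3 -m handwheel '[{"delta_rot":[0,0,0],"xyz":[0,-1,0],"hand":1},{"delta_rot":[0,0,0],"xyz":[0,-2,0],"hand":1},{"delta_rot":[0,0,0],"xyz":[0,-3,0],"hand":1},{"delta_rot":[0,0,0],"xyz":[0,-3,0],"hand":1},{"delta_rot":[0,0,0],"xyz":[0,-3,0],"hand":1}]' >/dev/null; python3 - <<'E'
from h import *
rep()
im=vision.capture("scene");I=im.astype(int)
for x in range(-80,4,7):
  row=""
  for y in range(0,250,3):
    q=proj("scene",np.r_[toW(x/1e3,y/1e3),.055]);r,g,b=I[int(round(q[1])),int(round(q[0]))]
    row+="Y" if r>120 and g>90 and b<70 else "P" if r>1.6*g and r>40 else "W" if min(r,g,b)>130 else "k" if max(r,g,b)<60 else "."
  print("%4d"%x,row)
E
```

```text
t 24.35 rack [-39.1 276.4] tip z 11.2 F rack [-0.8  9.3 -1.6] open 0.01
t 24.975 rack [-39.  274.5] tip z 11.3 F rack [-1.8 11.7 -1.8] open 0.01
t 25.6 rack [-38.9 270.7] tip z 11.3 F rack [-2.6  9.6 -1.6] open 0.0
 -80 ...PPPPPPPPPPPPPPPPkP....PPPPPPPPPPPP.....PPPPPk..YYY....WW.WWWWWWWWWWWWWWWWW..kkkkk
 -73 PPPPP..PPPPPPPPPPPPPPPPPPP..PPPPPPPPPPPPPPP....PPPPPkP..YYY......WWWWWWWWWWWWWWWWWW.
 -66 PPPPPPPk....PPPPPPPPPPPPPPPPPP...YPPPPPPPPPPPPPPP..PPPPPPPPP..WWWW....kk.k.k..k.k..W
 -59 PPPPPPPPPPYYYYPPPPPPPPPPPPPPPPPYYYPPPPPPPPPPPPPPPPPYYYYPPPPPPP..WWW.kkkkkkkkkkkkkkk.
 -52 PPPPPPPPPPYYYYPPPPPPPPPPPPPPPPPYYYYPPPPPPPPPPPPPPPPPYYYYPPPPPPPW...kkkkkkkkkkkkkkkk.
 -45 PPPPPPPPPPYYYPPPPPPPPPPPPPPPPPPYYYYPPPPPPPPPPPPPPPPYYYYPPPPPPP..W.kkkkkkkkkkkkkkkkkk
 -38 PPPYPPPYPYYYYYPPYPPPYPYYYYYYYYYYYYYYYYYYYYYPPPPPPPPPYYYYPPPPPPP...kkkkkkkkkkkkkkkkkk
 -31 YYYYYYYYYYYYYYYYYYYYYYYYYYYYYYYYYYYYYYYYYYYYYYYYYYYYYYYYYYYYYY......kkkkkkkkkkkkkkkk
 -24 PPPPPPPPYPYYYYYPPPPPPPPPPPPPPPPYYYYPPPPPPPPYYYPYYYPYYYYYYPPPYP.....kkkkkkkkkkkkkkkkk
 -17 PPPPPPPPPPYYYYPPPPPPPPPPPPPPPPPYYYYPPPPPPPPPPPPPPPPPYYYYPPPPPPPWW.kkkkkkkkkkkkkkkkkk
 -10 PPPPPPPPPPPYYYPPPPPPPPPPPPPPPPPYYYYPPPPPPPPPPPPPPPPYYYYPPPPPPP...WWW..kkkkkkkk.kkkkk
  -3 WPPPWPWWPPYYYWWP.PWWW.WWWWWWWWP.YWWWWWWWWWPPPPPPPPPPYYYYPPPPPPPWWWWWW...kkkkkk...kkk
```

```bash
python3 -m handwheel '[{"delta_rot":[0,0,0],"xyz":[0,-1,0],"hand":1},{"delta_rot":[0,0,0],"xyz":[0,-2,0],"hand":1},{"delta_rot":[0,0,0],"xyz":[0,-2,0],"hand":1},{"delta_rot":[0,0,0],"xyz":[0,-2,0],"hand":1},{"delta_rot":[0,0,0],"xyz":[0,-2,0],"hand":1}]' >/dev/null; python3 -c "
from h import *
rep()"
python3 -m handwheel '[{"delta_rot":[0,0,0],"xyz":[0,-1,0],"hand":1},{"delta_rot":[0,0,0],"xyz":[0,-2,0],"hand":1},{"delta_rot":[0,0,0],"xyz":[0,-2,0],"hand":1},{"delta_rot":[0,0,0],"xyz":[0,-2,0],"hand":1},{"delta_rot":[0,0,0],"xyz":[0,-2,0],"hand":1}]' >/dev/null; python3 -c "
from h import *
rep()"
```

```text
t 26.275 rack [-38.9 269.7] tip z 11.3 F rack [-2.  12.6 -0.6] open 0.01
t 26.9 rack [-39.  269.1] tip z 11.3 F rack [-2.6 16.1 -1.2] open 0.01
```

```bash
python3 -m handwheel '[{"delta_rot":[0,0,0],"xyz":[0,-1,0],"hand":1},{"delta_rot":[0,0,0],"xyz":[0,-2,0],"hand":1},{"delta_rot":[0,0,0],"xyz":[0,-3,0],"hand":1},{"delta_rot":[0,0,0],"xyz":[0,-3,0],"hand":1},{"delta_rot":[0,0,0],"xyz":[0,-3,0],"hand":1}]' >/dev/null; python3 -c "
from h import *
rep()"
```

```text
t 27.525 rack [-38.9 269.1] tip z 11.3 F rack [-3.4 22.1 -2.7] open 0.0
```

Solid: 22 N with no motion. Back off, rise clear, and check once more.

```bash
python3 -m handwheel '[{"delta_rot":[0,0,0],"xyz":[0,8,0],"hand":1},{"delta_rot":[0,0,0],"xyz":[0,28,0],"hand":1},{"delta_rot":[0,0,0],"xyz":[0,35,-20],"hand":1},{"delta_rot":[0,0,0],"xyz":[0,35,-75],"hand":1},{"delta_rot":[0,0,0],"xyz":[0,35,-130],"hand":1}]' >/dev/null
python3 -m handwheel '[{"delta_rot":[0,0,0],"xyz":[0,0,-30],"hand":1},{"delta_rot":[0,0,0],"xyz":[0,0,-50],"hand":1},{"delta_rot":[0,0,0],"xyz":[0,0,-50],"hand":1},{"delta_rot":[0,0,0],"xyz":[0,0,-50],"hand":1},{"delta_rot":[0,0,0],"xyz":[0,0,-50],"hand":1}]' >/dev/null
python3 - <<'E'
from h import *
rep()
im=vision.capture("scene");I=im.astype(int)
for x in range(-80,4,7):
  row=""
  for y in range(0,270,3):
    q=proj("scene",np.r_[toW(x/1e3,y/1e3),.055]);r,g,b=I[int(round(q[1])),int(round(q[0]))]
    row+="Y" if r>120 and g>90 and b<70 else "P" if r>1.6*g and r>40 else "W" if min(r,g,b)>130 else "k" if max(r,g,b)<60 else "."
  print("%4d"%x,row)
E
```

```text
t 28.775 rack [-40.6 294.1] tip z 189.1 F rack [-0.2 -0.3 -0. ] open 0.01
 -80 ...PPPPPPPPPPPPPPPPPP..PPPPPPPPPPPPPP.....PPPPPkY..YY.......WWWWWWWWWWWWWWWWW..kkkkkkkkkkk
 -73 PPP....PPPPPPPPPPPPPPPPP....PPPPPPPPPPPPPPP..PPPPPPPPP..YYY.W....WWW..WWWWWWWWWWWWW..kkkkk
 -66 PPPPPPPP....PPPPPPPPPPPPPPPPPPYY.YPPPPPPPPPPPPPP...PPPPPPPP.WWWWWWkkkkkkkk.kkkkkk.WWWW....
 -59 PPPPPPPPPYYYYYPPPPPPPPPPPPPPPPPYYYPPPPPPPPPPPPPPPPPYYYPPPPPPPPWWW..kkkkkkkkkkkkkk..WWWWWWW
 -52 PPPPPPPPPPYYYPPPPPPPPPPPPPPPPPYYYYPPPPPPPPPPPPPPPPPYYYYPPPPPPP.WWW.kkkkkkkkkkkkkkk.WWWWWWW
 -45 PPPPPPPPPPYYYPPPPPPPPPPPPPPPPPYYYYPPPPPPPPPPPPPPPPPYYYYPPPPPPPWWWkkkkkkkkkkkkkkkk...WWWWWW
 -38 PPPYPPPYPYYYYYPPYPPPYYYYYYYYY.YYYYYYYYYYYYYPPPPPPPPPYYYPPPPPPP.WWWkkkkkkkkkkkkkkkk.WWWWWWW
 -31 YYYYYYYYYYYYYYYYYYYYYYYYYYYYYYYYYYYYYYYYYYYYYYYYYYYYYYYYYYYYYYYWW.kkkkkkkkkkkkkkkkWWWWWWWW
 -24 PPPPPPPPYPYYYPPPPPPPPPPPPPPPPPYYYYPPPPPPPPPYYYPYYYPYYYYYYPPPYP.WW..kkkkkkkkkkkkkkk.WWWWWWW
 -17 PPPPPPPPPPYYYYPPPPPPPPPPPPPPPPPYYYYPPPPPPPPPPPPPPPPPYYYPPPPPPP.WW.kkkkkkkkkkkkkkk.WWWWWWWW
 -10 PPPPPPPPPYYYYYPPPPPPPPPPPPPPPPYYYYPPPPPPPPPPPPPPPPPYYYYPPPPPPP..WW.W..kkkkkkkk...WWWWWWWWW
  -3 WPPPWPWWPPYYYWWP.PW...WWWWWWWWPYYWWWWWWWWWPPPPPPPPPPYYPPPPPPPPPWWWW.....kkkkkkW..WWWWWWWWW
```

The row is snug and square, and the gripper is clear. Handing in.

```bash
python3 -c "
from rig import workorder
print(workorder.hand_in())"
```

```text
the job is handed in; nothing more can be done
None
```

I opened the jaw to the end foot, pushed the third box in against the bar, closed the jaw until the row took 22 N without moving, and handed in at about 29 s; no verdict came back, but the last camera check showed all three boxes square and tight.

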